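# Clear the magnifier, try the plate case and hold its cover open

### The job

Get the plate case ready for the printer across the table: swing the magnifier off the case until its lens is centred over the round cork pad, where it stays by itself. Then take the bolt knob on the case's cover and, before sliding it anywhere, tug it upward to learn whether the cover is caught; if it is, slide the knob all the way to the other end of its slot, otherwise leave it where it is. Raise the cover about 30 degrees and finish while still holding it there, for it falls shut when let go; leave everything else on the table undisturbed.

Things in the scene. Friction and masses are not known exactly. Their poses are not given: they have to be found in the camera images.
- case: grey sheet-steel plate case fixed to the table, 220 (its x) x 260 (its y) x 85 high without the cover, walls 5. Origin: centre of its underside on the table, z up. Its -x side, towards the robot, carries the cover's hinge; its +x side faces the printer. Yaw up to about 0.25 rad either way
- cover_hinge (a point): middle of the cover's hinge line, at the top of the case's near wall, 110 before the case centre (case x = -110), 85 above the table; the hinge line runs along the case's y. It carries the case's axes
- cover (a joint): opening angle of the aluminium cover (222 x 262 x 8 thick plate, top 93 above the table when shut, with all it carries about 0.6 kg), rad: 0 shut, up to 1.3. The edge far from the robot rises and the top comes to face the robot. It falls shut when let go. When caught, it still rises about 0.02 rad (3.5 mm at the knob) and then stops dead; otherwise it lifts freely. Whether it is caught cannot be seen from outside
- bolt_knob (a point): black plastic knob of the slide bolt, standing on the cover near its far edge: upright block 26 (along the cover's x) x 20 (along y) x 36 high, this point is on its axis at its foot, 1 above the cover's top (94 above the table when shut), 185 from the hinge line. It also serves as the cover's handle. Axes: as the case's when shut, tilting with the cover; it slides along y
- bolt (a joint): position of the bolt knob in its 32 mm slot, m: 0 at the right-hand (-y of the case) end, 0.032 at the left-hand end; starts within 6 mm of 0. Friction about 2 N, it stays where it is put. The hidden keeper catches the bolt at one end only, either one: if the cover is caught at the start end, then it is free with the knob at 0.032; if it is free at the start end, sliding to 0.032 would catch it. The bolt slides freely only while the cover is not pulled up against the keeper
- magnifier_base: round foot (96 across) and dark post (20 across) of the magnifier, fixed to the table, beyond and left of the case. Origin: centre of the foot on the table, on the vertical swivel axis; the post and the hub on it are 205 high
- magnifier (a joint): swivel angle of the magnifier arm, rad, growing clockwise seen from above; starts between 0 and 0.3 with the lens above the case, and about 1.5 to 1.8 brings it over the pad. Stiff: about 0.5 N m of friction, it stays where left, and turns from -0.3 to 2.4
- lens (a point): centre of the round lens in its white ring (124 outside, ring bar 14 thick), 187 above the table, 230 from the swivel axis
- magnifier_grip (a point): point on the upright round black grip (20 across) on the magnifier arm, 150 from the swivel axis on the line to the lens; the grip stands from 190 to 240 above the table, this point is at 220, the arm bar's top at 194
- pad: round cork inspection pad, 120 across, 6 thick, fixed to the table, origin at the centre of its underside; its centre lies within 15 mm of the circle that the lens follows
- tin_low: small metal tin, 64 across, 50 high, origin under its centre; bystander between the case and the magnifier
- bottle: brown bottle, 60 across, 150 high, origin under its centre; bystander beyond the case
- tin_big: broader metal tin, 84 across, 75 high, origin under its centre; bystander beyond the case
- scraper: spatula lying right of the case, about 280 long; bystander
- brayer: rubber hand roller with wooden handle lying left, about 180 long, 36 high; bystander
- mug: white mug, 76 across, 85 high, origin under its centre; bystander at the left
- plate_block: wooden block 90 x 70 x 22, origin under its centre; bystander at the back left
There are look-alikes about, which are no part of the job. Several things have the shape of the pad; the one meant has the colours described above.

How it is judged:
On the way, in this order (a step that is already met when the one before it is completed fails the run):
1. the lens is over the cork pad (within 45 mm of its centre) (horizontal distance between lens and pad below 0.045 m), for 0.2 s.
2. the cover has been tugged up with the fingers (more than 0.01 rad) with the bolt still near its starting end (joint below 0.010) (value of joint cover above 0.01 rad and value of joint bolt below 0.01 m and contact force between the fingers and case above 0.5 N), for 0.1 s.
3. the cover is raised (more than 0.38 rad) (value of joint cover above 0.38 rad), for 0.2 s.
At the end, for the whole second after the job is handed in: The program ends with the fingers holding the cover (contact of the fingers with the case and what it carries, knob and cover, over 1 N), still, 0.38 to 0.8 rad open; the lens is within 45 mm horizontally of the pad's centre and the magnifier stays there untouched (horizontal distance between lens and pad below 0.045 m and value of joint cover between 0.38 and 0.8 rad and velocity of joint cover between -0.1 and 0.1 rad/s and velocity of joint magnifier between -0.1 and 0.1 rad/s and contact force between the fingers and case above 1 N and contact force between magnifier_base and anything else below 0.5 N); the arm keeps its last pose, push and grip.
It fails at once if a bystander (tin, bottle, scraper, brayer, mug or block) is moved more than 25 mm (distance of any of tin_low, bottle, tin_big, scraper, brayer, mug, plate_block from where it was at the start of the episode above 0.025 m).
It also fails if it takes over 54 s, if anything falls off the work surface, if the arm or the gripper's body presses on something with over 40 N, if the wrist force passes 120 N, or if a joint passes its speed limit or range.

### The arm

A 6-joint arm with a two-finger parallel gripper is mounted at the origin on the work surface. World frame = base frame: x ahead of the robot, y to its left, z up, the work surface at z = 0. Lengths are in m, angles in rad, forces in N, time in s.
With the tool pointing down it reaches from about 0.3 to 0.775 m from the base axis. Payload 14.6 kg.
Tool frame: the origin (TCP) lies at the very end of the fingers, on their centre line; the grasp point (between the pads) lies 19 mm behind it; z points along the fingers, y is the line along which they close (so a half turn about z gives the same grasp; the last joint's range is limited). The gripper opens to 94 mm and grips with 3 to 60 N. Pads are 16 mm wide; open, the fingers measure 119 mm over their backs; the gripper's body (75 mm by 177 mm) begins 78 mm behind the grasp point.
Start: joints at [1.109, 0.3, 1.521, -0, 1.321, -0.067], TCP at [0.212, 0.508, 0.205] pointing down, gripper open.
Joint ranges: [-3.03, 3.03], [-0.79, 2.21], [0.23, 2.52], [-1.04, 4.18], [0, 3.07], [-2.55, 2.55]. Speed limits (rad/s): [2.22, 2.22, 2.57, 3.14, 3.14, 3.14].

### API

Orientations are given as [roll, pitch, yaw] about the fixed x, y, z axes, in that order (R = Rz(yaw) Ry(pitch) Rx(roll)).
In Python, from station import ctrl gives the robot as it stands.
- The arm moves only by the shell command python3 -m pendant 'ROWS' [OPENING] [FORCE]. ROWS is JSON, a list of rows, each a list of 2 entries, a list of its own where there are three numbers: the shift along the world's x, y, z in cm, then the turn about the world's z in rad. A call has 1 to 20 rows; each row shifts and turns the commanded pose from where the row before left it; what a row does not reach is not made up. A row lasts 1/12 s, in which the tool goes at most 41.7 mm and 7.16 degrees, less where a joint would pass 70% of its speed; a pose out of reach is approached as far as the arm can. A call is refused whole if a number of a shift passes 4.17 or a number of a turn 0.125, either way. A call with a gripper value outside its range is refused whole. OPENING is the opening, from 0 (shut) to 1 (fully open), set as the call begins (- or left out, the last holds). The fingers move at their own pace and stop on an object; FORCE is the grip in N (left out, the last holds). Time passes only in rows, so rows that do not move let the fingers close. It gives the time, the measured TCP pose, the force, the opening and the grip force at its end, in the units of the state.
- ctrl.get_obs(): the state, without advancing time (a new reading comes with each control period).
- ctrl.camera(name): name is "scene" or "top" or "wrist"; returns a dict with "color" (420x560x3 uint8, red, green, blue), "intrinsics" (3x3 intrinsics, pixels), "k1" (the pictures are not rectified: a ray, as slopes to the right and down, at radius r is drawn at 1 + k1 r^2 times it, then the intrinsics apply), "camera_from_world" (4x4, takes a point from world to camera coordinates). Camera axes: x right, y down, z forward; pixel columns grow to the right and rows downward; lengths in m; the calibration is good to about 2 mm. A picture is of the moment at which its call begins. There is no depth.
- ctrl.hand_in(): hands the job in; it is judged then, once.
The state is a dict: "time_s": time; "qpos": joint angles; "joint_vel": joint speeds; "tau": joint torques, N m; "ee_pos": TCP position; "eef_rot": TCP orientation; "force": force on the tool from outside, world axes, zero at the start; "moment": the same for the moment, N m; "grip_width": finger opening in m; "grip_force": force on a finger pad.
Only numpy, scipy, OpenCV 4.12 (cv2) and the standard library are available. Lean on these libraries where they do the work, as an engineer would, in place of code of your own. Each camera call takes 0.05 s, during which the arm holds its last target. There are 200 camera calls.

## Working session

There is one attempt and no reset: what is moved stays moved. The work goes in short steps, Python scripts to look and compute and a shell command to move; the robot and the scene stay as the last step left them, time stands still between calls to the robot, and variables do not carry over. Pictures are saved under pics/ and viewed, at most 10 in all, crops included, and the job is handed in when it is done.

```bash
mkdir -p pics; ls; cat > h.py <<'E'
import numpy as np,cv2
from station import ctrl
def cam(n):
    return ctrl.camera(n)
def save(c,f): cv2.imwrite('pics/'+f,c["color"][:,:,::-1])
def ray(c,u,v,z):
    K=np.array(c["intrinsics"]);d=np.array([(u-K[0,2])/K[0,0],(v-K[1,2])/K[1,1]]);s=d.copy()
    for _ in range(30): s=d/(1+c["k1"]*(s@s))
    T=np.array(c["camera_from_world"]);R=T[:3,:3];o=-R.T@T[:3,3];w=R.T@np.array([s[0],s[1],1])
    return o+w*(z-o[2])/w[2]
def proj(c,p):
    T=np.array(c["camera_from_world"]);K=np.array(c["intrinsics"]);q=T[:3,:3]@np.array(p)+T[:3,3];s=q[:2]/q[2];s=s*(1+c["k1"]*(s@s))
    return K[0,0]*s[0]+K[0,2],K[1,1]*s[1]+K[1,2]
E
python3 - <<'E'
from h import *
import pickle
for n in("scene","top"):
    c=cam(n);save(c,n+"0.png");pickle.dump(c,open(n+"0.pkl","wb"))
print(ctrl.get_obs())
E
```

```text
pics
{'time_s': 0.1, 'qpos': array([ 1.10941997e+00,  3.00436285e-01,  1.52147519e+00,  2.47211025e-06,
        1.32072117e+00, -6.66205819e-02]), 'joint_vel': array([ 0.0015768 , -0.00198016,  0.00019403, -0.00058343,  0.00257403,
       -0.00136458]), 'tau': array([-5.88285457e-04, -5.32648408e+01, -3.53275466e+01,  7.08730705e-02,
        2.35499628e-02, -9.11484358e-05]), 'ee_pos': array([0.21143325, 0.50749375, 0.20495023]), 'eef_rot': array([-3.14055513e+00, -7.16227822e-05,  2.74683622e+00]), 'force': array([ 0.10118239, -0.11143486, -0.20627563]), 'moment': array([-0.02081532, -0.0221948 , -0.01052035]), 'grip_force': 0.0, 'grip_width': 0.09409867797607069}
```

View pics/scene0.png

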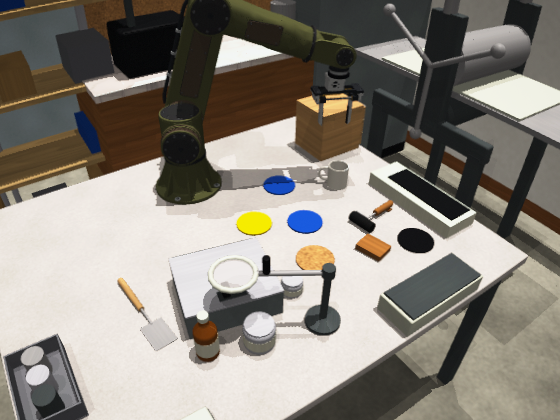

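View pics/top0.png

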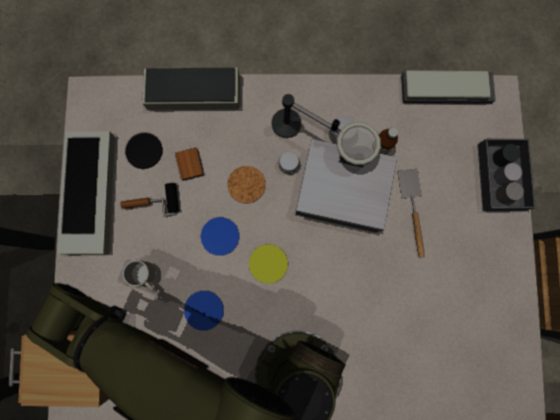

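Scene: magnifier over the case (ring at 233,274; grip 266,264; post 328,290). Top: cork-coloured pad at (246,185). Look-alikes for the pad are blue (220,236), blue (204,310), yellow (268,264) and black (144,150). The only cork/orange-brown disc is (246,185), so I choose that one. The grip is at about (335,125) and the post/hub at about (288,101); the only similar object is the dark post itself. Next I measure and take a close crop.

```bash
python3 - <<'E'
from h import *
import pickle
t=pickle.load(open("top0.pkl","rb"));s=pickle.load(open("scene0.pkl","rb"))
im=t["color"];hsv=cv2.cvtColor(im,cv2.COLOR_RGB2HSV)
m=np.zeros(im.shape[:2],np.uint8);m[150:220,215:280]=1
k=(cv2.inRange(hsv,(5,100,60),(22,255,255))>0)&(m>0)
v,u=np.nonzero(k);print("pad",u.mean(),v.mean(),len(u),ray(t,u.mean(),v.mean(),.006))
hs=cv2.cvtColor(s["color"],cv2.COLOR_RGB2HSV);k=np.zeros(hs.shape[:2],bool);k[240:275,290:340]=True
k&=cv2.inRange(hs,(5,100,60),(22,255,255))>0
v,u=np.nonzero(k);print("pad scene",u.mean(),v.mean(),ray(s,u.mean(),v.mean(),.006))
print("foot",ray(t,286,124,.012),"hub",ray(t,288,100,.205), "grip top",ray(t,335.5,124,.24),ray(s,266,257,.24),"hub s",ray(s,328,269,.205),"foot s",ray(s,323,319,.01))
print("lens",ray(t,358,144,.187),ray(s,233,274,.187))
for p in[(396,155),(384,230),(297,215),(311,140)]:print(p,ray(t,*p,.093))
a=cv2.resize(im[80:245,230:420,::-1],None,fx=3,fy=3,interpolation=2)
b=cv2.resize(s["color"][230:350,160:350,::-1],None,fx=3,fy=3,interpolation=2)
cv2.imwrite("pics/ct.png",a);cv2.imwrite("pics/cs.png",b)
E
```

```text
pad 246.04454545454544 184.02363636363637 1100 [0.57729911 0.15691863 0.006     ]
pad scene 313.6024590163934 257.3661202185792 [0.57593199 0.15035842 0.006     ]
foot [0.77069522 0.03017639 0.012     ] hub [0.77338256 0.0296403  0.205     ] grip top [ 0.69141886 -0.09534585  0.24      ] [ 0.69864713 -0.10119035  0.24      ] hub s [0.7824007  0.01975888 0.205     ] foot s [0.78085965 0.02607271 0.01      ]
lens [ 0.65181683 -0.16390637  0.187     ] [ 0.65912634 -0.16984122  0.187     ]
(396, 155) [ 0.6458395  -0.29476139  0.093     ]
(384, 230) [ 0.42154797 -0.24937062  0.093     ]
(297, 215) [0.46678325 0.00301674 0.093     ]
(311, 140) [ 0.69254458 -0.0416594   0.093     ]
```

View pics/ct.png

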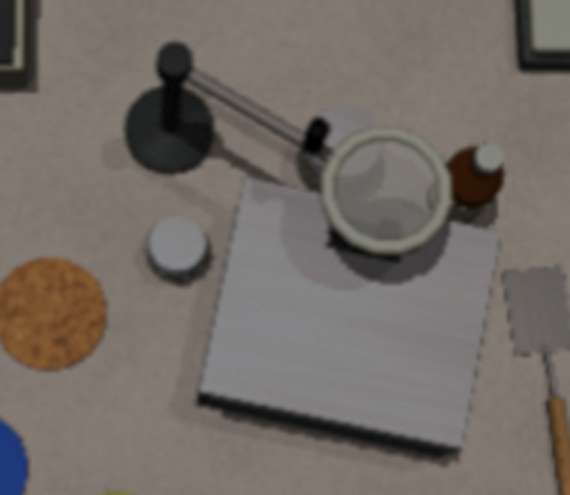

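View pics/cs.png

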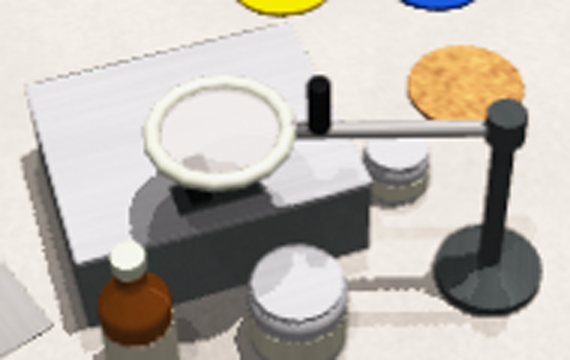

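The crops confirm the cork pad at about (50,313) in the top crop and the grip at about (316,135), with the knob hidden under the lens near (205,175) in the scene crop. Magnifier base is about (.774,.028) and the grip about (.694,-.099), so the swing is about 1.58 rad clockwise.

```bash
python3 -m pendant '[[[0,0,3],0],[[0,0,3.5],0],[[0,0,3.5],0]]' 1 && python3 -m pendant '[[[1,-1.2,0],-0.01],[[2,-2.5,0],-0.01],[[2.4,-3,0],-0.01],[[2.4,-3,0],-0.01],[[2.4,-3,0],-0.01],[[2.4,-3,0],-0.01],[[2.4,-3,0],-0.01],[[2.4,-3,0],-0.01],[[2.4,-3,0],-0.01],[[2.4,-3,0],-0.01],[[2.4,-3,0],-0.01],[[2.4,-3,0],-0.01],[[2.4,-3,0],-0.01],[[2.4,-3,0],-0.01],[[2.4,-3,0],-0.01],[[2.4,-3,0],-0.01],[[2.4,-3,0],0],[[2.4,-3,0],0],[[2.4,-3,0],0],[[2,-2.5,0],0]]' && python3 -m pendant '[[[1.5,-1.9,0],0],[[1.0,-1.0,0],0],[[0,0,0],0],[[0,0,0],0]]'
python3 - <<'E'
from h import *
print(ctrl.get_obs()["qpos"])
c=cam("wrist");save(c,"w1.png");print(proj(c,(.694,-.099,.24)))
E
```

```text
time_s: 0.35
ee_pos: [0.2113, 0.5072, 0.3061]
eef_rot: [-3.14, -0.0, 2.747]
force: [0.6, 0.5, 0.2]
grip_width: 0.0942
grip_force: 0.0
time_s: 2.02
ee_pos: [0.6705, -0.0666, 0.3046]
eef_rot: [-3.141, -0.001, 2.586]
force: [-0.4, 0.5, 1.2]
grip_width: 0.094
grip_force: 0.0
time_s: 2.35
ee_pos: [0.6945, -0.0934, 0.3043]
eef_rot: [-3.141, -0.002, 2.586]
force: [-0.7, 0.7, -0.1]
grip_width: 0.0939
grip_force: 0.0
[-1.86031102e-01  6.33174625e-01  8.20343458e-01  6.98138171e-05
  1.68967639e+00 -1.20139155e+00]
(np.float64(272.2061212107857), np.float64(223.30017193290047))
```

View pics/w1.png

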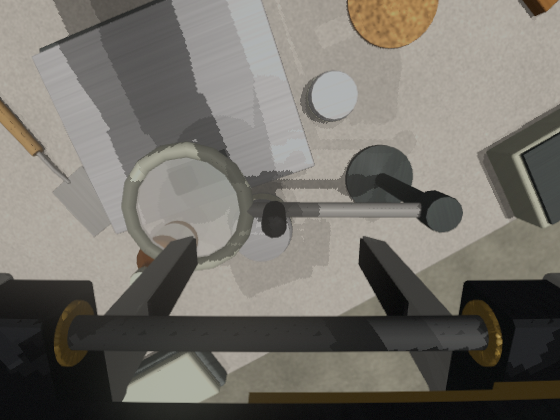

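The wrist view shows the grip top at about (273,225) against a predicted (272,223), so the estimate is good. I descend and grip.

```bash
python3 -m pendant '[[[0,-0.5,-1.5],0],[[0,0,-2],0],[[0,0,-2],0],[[0,0,-2],0],[[0,0,-1.5],0],[[0,0,-0.7],0],[[0,0,0],0],[[0,0,0],0]]' 1 && python3 -m pendant '[[[0,0,0],0],[[0,0,0],0],[[0,0,0],0],[[0,0,0],0],[[0,0,0],0],[[0,0,0],0],[[0,0,0],0],[[0,0,0],0],[[0,0,0],0],[[0,0,0],0]]' 0 35
python3 - <<'E'
import numpy as np
from h import *
p=ctrl.get_obs()["ee_pos"][:2];b=np.array([.775,.028]);d=p-b;r=np.hypot(*d);a=np.arctan2(d[1],d[0]);print(r,np.degrees(a))
pad=np.array([.577,.155])-b;e=np.arctan2(pad[1],pad[0])-2*np.pi
a=a if a<0 else a; da=(np.arctan2(pad[1],pad[0])-(a+2*np.pi));print("sweep",da, np.hypot(*pad))
n=20;A=[a+da*i/n for i in range(n+1)];P=np.array([[r*np.cos(x),r*np.sin(x)] for x in A]);print(np.round(np.diff(P,axis=0)*100,2).tolist(),da/n)
E
```

```text
time_s: 3.07
ee_pos: [0.6945, -0.0977, 0.2096]
eef_rot: [3.141, 0.001, 2.587]
force: [0.1, -1.0, -0.3]
grip_width: 0.0939
grip_force: 0.0
time_s: 3.9
ee_pos: [0.6945, -0.0983, 0.2084]
eef_rot: [-3.142, -0.0, 2.587]
force: [0.5, 0.4, 0.2]
grip_width: 0.0305
grip_force: 0.0
0.14977154574016652 -122.4991800490973
sweep -1.573894399562303 0.23522967499871275
[[-0.97, 0.67], [-0.91, 0.75], [-0.85, 0.82], [-0.78, 0.88], [-0.71, 0.94], [-0.64, 0.99], [-0.56, 1.04], [-0.47, 1.08], [-0.39, 1.11], [-0.3, 1.14], [-0.21, 1.16], [-0.12, 1.17], [-0.02, 1.18], [0.07, 1.18], [0.16, 1.17], [0.25, 1.15], [0.34, 1.13], [0.43, 1.1], [0.51, 1.06], [0.6, 1.02]] -0.07869471997811514
```

```bash
python3 -m pendant '[[[0,0,0],0],[[0,0,0],0],[[0,0,0],0],[[0,0,0],0],[[0,0,0],0]]' 0 35 && python3 -m pendant '[[[-0.5,0.33],0]]' 0 35; python3 -m pendant '[[[-0.97,0.67,0],-0.079],[[-0.91,0.75,0],-0.079],[[-0.85,0.82,0],-0.079],[[-0.78,0.88,0],-0.079],[[-0.71,0.94,0],-0.079],[[-0.64,0.99,0],-0.079],[[-0.56,1.04,0],-0.079],[[-0.47,1.08,0],-0.079],[[-0.39,1.11,0],-0.079],[[-0.3,1.14,0],-0.079]]'
python3 -c "
from h import *
save(cam('top'),'t2.png')"
```

```text
time_s: 4.32
ee_pos: [0.695, -0.0975, 0.2084]
eef_rot: [3.14, 0.0, 2.587]
force: [3.7, 4.3, -0.4]
grip_width: 0.0196
grip_force: 35.0
time_s: 5.15
ee_pos: [0.6305, -0.0033, 0.2084]
eef_rot: [3.136, 0.001, 1.793]
force: [25.9, 1.7, -9.7]
grip_width: 0.0196
grip_force: 35.0invalid input
```

View pics/t2.png

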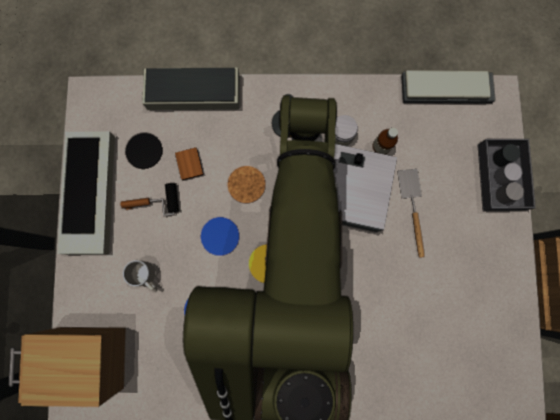

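The top view shows the arm over the sweep and the bolt knob now clear at about (351,158). I refit the swivel centre to (.777,.028) because of the 26 N radial load, then finish the sweep.

```bash
python3 -m pendant '[[[-0.02,1.2,0],-0.078],[[-0.1,1.15,0],-0.078],[[-0.02,1.18,0],-0.078],[[0.07,1.15,0],-0.078],[[0.17,1.17,0],-0.078],[[0.25,1.12,0],-0.078],[[0.36,1.13,0],-0.078],[[0.42,1.07,0],-0.078],[[0.53,1.06,0],-0.078],[[0.58,1.0,0],-0.078],[[0,0,0],0],[[0,0,0],0]]'
python3 - <<'E'
from h import *
p=ctrl.get_obs()["ee_pos"][:2]
print(p)
for b in([.777,.028],[.78,.024],[.773,.03]):
    b=np.array(b);d=p-b;print(np.hypot(*d),"lens",b+d/np.hypot(*d)*.23)
E
```

```text
time_s: 6.2
ee_pos: [0.651, 0.109, 0.2084]
eef_rot: [-3.141, -0.001, 1.02]
force: [-3.0, 5.9, 1.1]
grip_width: 0.0192
grip_force: 35.0
[0.65095615 0.10904892]
0.14985319518244988 lens [0.58354342 0.15239675]
0.15454978023445665 lens [0.58795776 0.15056926]
0.14540781824387686 lens [0.57995614 0.15503627]
```

```bash
python3 -m pendant '[[[0,0,0],0],[[0,0,0],0],[[0,0,0],0],[[0,0,0],0],[[0,0,0],0],[[0,0,0],0],[[0,0,0],0],[[0,0,0],0],[[0,0,2],0],[[0,0,3],0],[[0,0,3],0],[[0,0,3],0]]' 1 && python3 -m pendant '[[[-0.5,-1.5,0],-0.1],[[-0.5,-2.5,0],-0.1],[[-0.5,-2.5,0],-0.1],[[-0.5,-2.5,0],-0.1],[[-0.5,-2.5,0],-0.1],[[-0.5,-2.5,0],-0.1],[[-0.5,-2.5,0],-0.1],[[-0.5,-2.5,0],-0.1],[[0,-2.5,0],-0.1],[[0,-2.5,0],-0.1],[[0,-2.5,0],-0.1],[[0,-1.5,0],-0.1],[[0,0,0],0],[[0,0,0],0]]'
python3 - <<'E'
from h import *
import pickle
for n in("scene","wrist"):
    c=cam(n);save(c,n+"3.png");pickle.dump(c,open(n+"3.pkl","wb"))
w=cv2.imread("pics/wrist3.png");s=cv2.resize(cv2.imread("pics/scene3.png")[220:360,160:370],(560,373))
s=s[:180]
cv2.imwrite("pics/m3.png",np.vstack([w,s]))
E
```

```text
time_s: 7.2
ee_pos: [0.6509, 0.1081, 0.3198]
eef_rot: [-3.141, 0.0, 1.017]
force: [-0.3, -1.2, 0.7]
grip_width: 0.0931
grip_force: 0.0
time_s: 8.37
ee_pos: [0.6111, -0.1721, 0.3182]
eef_rot: [-3.141, 0.0, -0.182]
force: [0.0, 0.1, -0.3]
grip_width: 0.0943
grip_force: 0.0
```

View pics/m3.png

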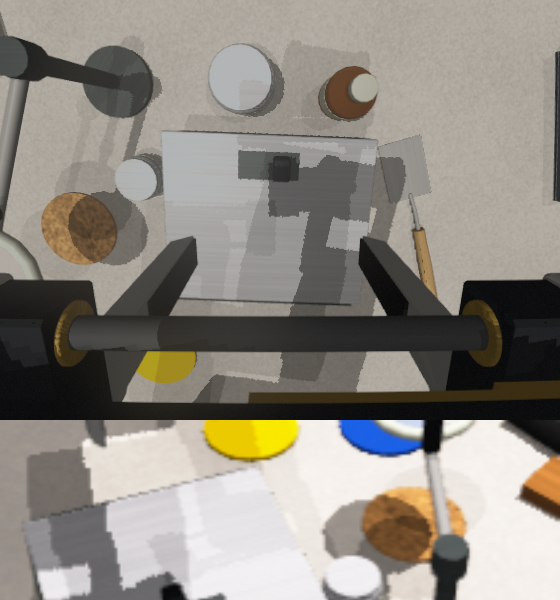

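Wrist view: far cover edge runs from (163,131) to (378,140), with the knob at about (284,168). The scene view shows the lens near the pad. I now compute the numbers.

```bash
python3 - <<'E'
from h import *
import pickle
w=pickle.load(open("wrist3.pkl","rb"));s=pickle.load(open("scene3.pkl","rb"));t=pickle.load(open("top0.pkl","rb"))
a,b=ray(w,163,131,.093),ray(w,378,140,.093);print(a,b,np.hypot(*(a-b)[:2]))
y=(a-b)/np.linalg.norm(a-b);x=np.array([y[1],-y[0],0]);yaw=np.arctan2(x[1],x[0]);h=(a+b)/2-x*.222;h+=x*.001
print("yaw",yaw,"hinge",h,"centre",h+.11*x)
for c,box in((w,(145,190,262,310)),(s,(285,310,205,245))):
    g=cv2.cvtColor(c["color"],cv2.COLOR_RGB2GRAY)[box[0]:box[1],box[2]:box[3]];m=(g<60)
    v,u=np.nonzero(m);print("dark",len(u),u.min()+box[2],u.max()+box[2],v.min()+box[0],v.max()+box[0],u.mean()+box[2],v.mean()+box[0])
for q in(-.02,-.016,-.01,-.005):
    p=h+.185*x+q*y
    print(q,p[:2],*[np.round(proj(c,[p[0],p[1],z]),1) for c in(w,s) for z in(.094,.112,.130)])
o=-np.array(w["camera_from_world"])[:3,:3].T@np.array(w["camera_from_world"])[:3,3];print("camw",o)
print("lens",ray(s,319,222,.187))
cv2.imwrite("pics/k3.png",np.hstack([cv2.resize(w["color"][135:205,225:325,::-1],(400,280),interpolation=0),cv2.resize(s["color"][205:310,200:350,::-1],(400,280),interpolation=0)]))
E
```

```text
[ 0.69576003 -0.04810153  0.093     ] [ 0.63936028 -0.29981639  0.093     ] 0.25795601142881436
yaw -0.22042153360992606 hinge [ 0.45190717 -0.1256393   0.093     ] centre [ 0.55924576 -0.14968981  0.093     ]
dark 679 268 298 156 181 283.2238586156112 168.79086892488954
dark 228 217 244 285 309 228.23245614035088 296.890350877193
-0.02 [ 0.62805834 -0.18560399] [286.1 166.1] [286.4 168.1] [286.9 170.3] [223.5 294.2] [223.  289.5] [222.5 284.6]
-0.016 [ 0.6289329  -0.18170077] [282.8 166. ] [283. 168.] [283.3 170.2] [225.  293.8] [224.5 289.1] [224.1 284.2]
-0.01 [ 0.63024475 -0.17584594] [277.9 165.8] [277.9 167.8] [277.9 169.9] [227.2 293.2] [226.8 288.5] [226.4 283.6]
-0.005 [ 0.63133795 -0.17096691] [273.8 165.6] [273.6 167.6] [273.4 169.7] [229.1 292.7] [228.7 288. ] [228.3 283.1]
camw [ 0.68150793 -0.18494902  0.49766798]
lens [0.6158759  0.12355264 0.187     ]
```

View pics/k3.png

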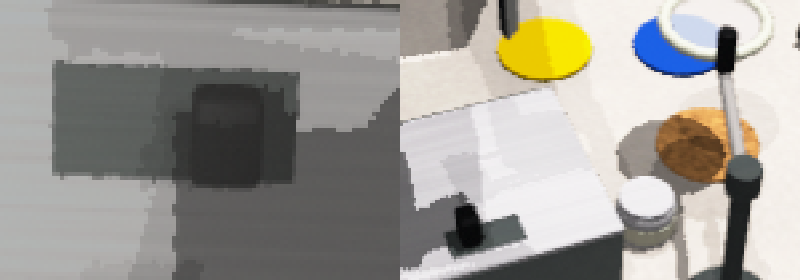

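```bash
python3 - <<'E'
from h import *
import pickle
s=pickle.load(open("scene3.pkl","rb"))
hs=cv2.cvtColor(s["color"],cv2.COLOR_RGB2HSV)
print("lens",ray(s,319,213,.187), "grip",ray(s,472.5,0,.2) if 0 else ray(s,322.5,216,.24))
E
python3 -m pendant '[[[0.9,-0.4,-1],-0.012],[[0.9,-0.4,-2.5],-0.012],[[0,0,-3],0],[[0,0,-3],0],[[0,0,-3],0],[[0,0,-3],0],[[0,0,-2.5],0],[[0,0,-2],0],[[0,0,0],0],[[0,0,0],0],[[0,0,0],0]]' 1
python3 - <<'E'
from h import *
import pickle
w=cam("wrist");pickle.dump(w,open("w4.pkl","wb"));s=cam("scene");t=cam("top");pickle.dump((s,t),open("st4.pkl","wb"))
cv2.imwrite("pics/k4.png",np.hstack([w["color"][:,:,::-1][100:,80:480],cv2.resize(s["color"][205:310,200:350,::-1],(400,320),interpolation=0)]))
E
```

```text
lens [0.58462398 0.14784406 0.187     ] grip [0.65002751 0.10364278 0.24      ]
time_s: 9.38
ee_pos: [0.6299, -0.1794, 0.1203]
eef_rot: [3.141, -0.002, -0.206]
force: [0.5, -0.8, 1.0]
grip_width: 0.0941
grip_force: 0.0
```

View pics/k4.png

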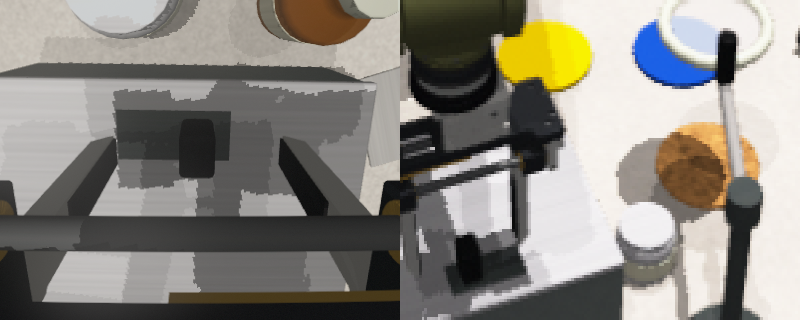

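The wrist crop shows the knob at about (197,150), midway between the finger tips at 110 and 282. The lens is within 10 mm of the pad. I check alignment along the case's x before descending.

```bash
python3 - <<'E'
from h import *
import pickle
w=pickle.load(open("w4.pkl","rb"))
x=np.array([np.cos(-.205),np.sin(-.205)])
for z in(.095,.130):
  for d in(-.013,0,.013):
    p=np.array([.6295,-.180])+d*x;q=proj(w,[*p,z]);print(z,d,q[0]-80,q[1]-100)
E
python3 -m pendant '[[[0,0,-0.7],0],[[0,0,-0.7],0],[[0,0,-0.5],0],[[0,0,0],0]]' 1
```

```text
0.095 -0.013 197.34293509867348 154.34937135106154
0.095 0 197.35231365350637 135.74575021139478
0.095 0.013 197.36202575246688 116.56060523358857
0.13 -0.013 197.30151876677644 178.4042468454806
0.13 0 197.31180908259103 156.8080327488999
0.13 0.013 197.32255509587628 134.39069575423338
time_s: 9.87
ee_pos: [0.6285, -0.1796, 0.0977]
eef_rot: [-3.141, 0.002, -0.207]
force: [-0.1, 0.6, 0.5]
grip_width: 0.094
grip_force: 0.0
```

```bash
python3 -m pendant '[[[0,0,0.2],0],[[0,0,0],0],[[0,0,0],0],[[0,0,0],0],[[0,0,0],0],[[0,0,0],0],[[0,0,0],0],[[0,0,0],0],[[0,0,0],0],[[0,0,0],0],[[0,0,0],0],[[0,0,0],0],[[0,0,0],0],[[0,0,0],0],[[0,0,0],0],[[0,0,0],0]]' 0 40 && python3 -m pendant '[[[0,0,0.2],0],[[0,0,0.2],0],[[0,0,0],0],[[0,0,0],0]]'  && python3 -m pendant '[[[0,0,0.2],0],[[0,0,0],0],[[0,0,0],0]]'
```

```text
time_s: 11.2
ee_pos: [0.6292, -0.1793, 0.1015]
eef_rot: [-3.141, 0.0, -0.207]
force: [0.1, 4.9, 0.6]
grip_width: 0.0197
grip_force: 40.0
time_s: 11.53
ee_pos: [0.6289, -0.1792, 0.1045]
eef_rot: [-3.141, 0.001, -0.207]
force: [0.5, 5.6, -5.5]
grip_width: 0.0197
grip_force: 40.0
time_s: 11.78
ee_pos: [0.6286, -0.1792, 0.1059]
eef_rot: [-3.141, 0.002, -0.207]
force: [1.4, 4.8, -10.7]
grip_width: 0.0199
grip_force: 40.0
```

```bash
python3 -m pendant '[[[0,0,0.2],0],[[0,0,0],0],[[0,0,0],0]]'; python3 -m pendant '[[[0,0,0.2],0],[[0,0,0],0],[[0,0,0],0]]'
```

```text
time_s: 12.03
ee_pos: [0.6284, -0.1791, 0.106]
eef_rot: [-3.14, 0.004, -0.207]
force: [8.1, 3.2, -23.4]
grip_width: 0.0196
grip_force: 40.0
time_s: 12.28
ee_pos: [0.6281, -0.1791, 0.1063]
eef_rot: [-3.14, 0.005, -0.207]
force: [13.0, 0.6, -35.9]
grip_width: 0.02
grip_force: 40.0
```

Force climbs to -36 N with no further motion, so the cover is caught. I lower it back and slide the bolt to the left.

```bash
python3 -m pendant '[[[0,0,-0.4],0],[[0,0,-0.4],0],[[0,0,-0.1],0],[[0,0,0],0],[[0,0,0],0]]' && python3 -m pendant '[[[0.06,0.3,0],0],[[0.06,0.3,0],0],[[0.06,0.3,0],0],[[0.06,0.3,0],0],[[0.06,0.3,0],0],[[0.06,0.3,0],0],[[0.06,0.3,0],0],[[0.06,0.3,0],0],[[0,0,0],0],[[0,0,0],0]]'
```

```text
time_s: 12.7
ee_pos: [0.6287, -0.1792, 0.1019]
eef_rot: [-3.141, 0.002, -0.207]
force: [0.6, 5.0, -0.6]
grip_width: 0.0199
grip_force: 40.0
time_s: 13.53
ee_pos: [0.6341, -0.1552, 0.1025]
eef_rot: [-3.141, -0.0, -0.207]
force: [-1.4, 3.0, -1.5]
grip_width: 0.0196
grip_force: 40.0
```

```bash
python3 -m pendant '[[[0.06,0.3,0],0],[[0.06,0.3,0],0],[[0,0,0],0],[[0,0,0],0]]'; python3 -m pendant '[[[0.04,0.2,0],0],[[0,0,0],0],[[0,0,0],0]]'
```

```text
time_s: 13.87
ee_pos: [0.6354, -0.1494, 0.1025]
eef_rot: [-3.141, -0.0, -0.207]
force: [-0.5, 2.1, -2.1]
grip_width: 0.0199
grip_force: 40.0
time_s: 14.12
ee_pos: [0.6357, -0.1479, 0.1025]
eef_rot: [3.142, -0.0, -0.207]
force: [0.9, -1.0, -1.5]
grip_width: 0.0199
grip_force: 40.0
```

```bash
python3 -m pendant '[[[0.04,0.2,0],0],[[0,0,0],0],[[0,0,0],0]]'
python3 - <<'E'
import numpy as np
r=np.hypot(.185,.0365);a0=np.arctan2(.0365,.185)  # grasp point rel hinge
T=np.linspace(0,.56,15);P=np.c_[r*np.cos(a0+T),r*np.sin(a0+T)]
d=np.diff(P,axis=0)*100
for q in d: print(np.round([q[0]*np.cos(.205),-q[0]*np.sin(.205),q[1]],2).tolist())
E
```

```text
time_s: 14.37
ee_pos: [0.6357, -0.1477, 0.1026]
eef_rot: [3.139, -0.001, -0.208]
force: [-1.2, -11.6, -1.6]
grip_width: 0.02
grip_force: 40.0
[-0.16, 0.03, 0.74]
[-0.19, 0.04, 0.73]
[-0.21, 0.04, 0.72]
[-0.24, 0.05, 0.71]
[-0.27, 0.06, 0.7]
[-0.3, 0.06, 0.69]
[-0.32, 0.07, 0.68]
[-0.35, 0.07, 0.66]
[-0.38, 0.08, 0.65]
[-0.4, 0.08, 0.63]
[-0.43, 0.09, 0.62]
[-0.45, 0.09, 0.6]
[-0.47, 0.1, 0.58]
[-0.5, 0.1, 0.56]
```

The bolt is at its end stop (-11.6 N). I back off slightly and lift.

```bash
python3 -m pendant '[[[-0.03,-0.15,0],0],[[-0.16,0.03,0.74],0],[[-0.19,0.04,0.73],0],[[0,0,0],0]]' && python3 -m pendant '[[[-0.21,0.04,0.72],0],[[-0.24,0.05,0.71],0],[[-0.27,0.06,0.7],0],[[-0.3,0.06,0.69],0],[[0,0,0],0]]'
```

```text
time_s: 14.7
ee_pos: [0.6321, -0.147, 0.1182]
eef_rot: [3.141, -0.001, -0.207]
force: [0.8, -5.3, -5.7]
grip_width: 0.02
grip_force: 40.0
time_s: 15.12
ee_pos: [0.6214, -0.1446, 0.1464]
eef_rot: [3.141, 0.0, -0.207]
force: [-1.1, -5.3, -6.6]
grip_width: 0.0194
grip_force: 40.0
```

Lifting freely; I continue to about 0.54 rad.

```bash
python3 -m pendant '[[[-0.32,0.07,0.68],0],[[-0.35,0.07,0.66],0],[[-0.38,0.08,0.65],0],[[-0.4,0.08,0.63],0],[[-0.43,0.09,0.62],0],[[-0.45,0.09,0.6],0],[[-0.47,0.1,0.58],0],[[-0.3,0.06,0.35],0],[[0,0,0],0],[[0,0,0],0],[[0,0,0],0],[[0,0,0],0],[[0,0,0],0],[[0,0,0],0]]'
python3 - <<'E'
from h import *
s=cam("scene");save(s,"s5.png")
E
```

```text
time_s: 16.28
ee_pos: [0.5912, -0.1379, 0.193]
eef_rot: [-3.141, -0.0, -0.207]
force: [3.6, 0.8, -2.0]
grip_width: 0.0198
grip_force: 40.0
```

View pics/s5.png

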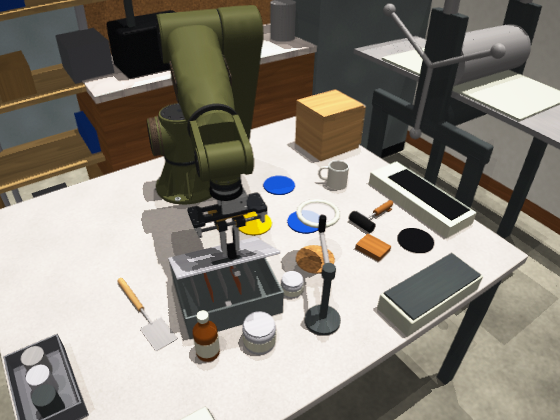

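The scene shows the cover raised and held at about (230,245), the lens ring at (318,213) over the pad, and the bystanders undisturbed. Handing in.

```bash
python3 -c "
from station import ctrl
print(ctrl.hand_in())"
```

```text
the job is handed in; nothing more can be done
None
```

I handed the job in at about 16 s, with no verdict shown: the lens is about 10 mm from the cork pad's centre, the tug showed the cover was caught, so I slid the bolt knob to the left end of its slot, and the cover is held at about 0.53 rad (30 degrees).

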